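# Slide a notched blank round two obstacles into a drilling jig

### The arm

A 6-joint arm with a two-finger parallel gripper is mounted at the origin on a cart in front of the work surface, level with it; the furniture and walls round the work are solid. World frame = base frame: x ahead of the robot, y to its left, z up, the work surface at z = 0. Lengths are in m, angles in rad, forces in N, time in s.
With the tool pointing down it reaches from about 0.35 to 0.975 m from the base axis. Payload 7.1 kg.
Tool frame: the origin (TCP) lies where the fingers leave the gripper's body, on its centre line; the fingertips stand 80 mm ahead of it and the grasp point (between the pads) lies 61 mm ahead of it; z points along the fingers, y is the direction in which the jaws open and shut (so a half turn about z gives the same grasp; the last joint's range is limited). The gripper opens to 88 mm and grips with 3 to 60 N. Pads are 20 mm wide; open, the fingers measure 115 mm over their backs; the gripper's body (75 mm by 178 mm) begins 61 mm behind the grasp point.
Start: joints at [1.285, 0.423, 1.63, -0, 1.089, -0.019], TCP at [0.165, 0.603, 0.303] pointing down, gripper open.
Joint ranges: [-3, 3], [-0.9, 2.11], [0.09, 2.58], [-1.31, 4.45], [0.11, 2.69], [-2.54, 2.54]. Speed limits (rad/s): [2.39, 2.39, 3.01, 3.14, 3.14, 3.14].

### API

Orientations are given as [roll, pitch, yaw] about the fixed x, y, z axes, in that order (R = Rz(yaw) Ry(pitch) Rx(roll)).
In Python, from workcell import r gives the robot as it stands.
- The arm moves only by the tool send_rows, never from a script. Its argument "targets" is text: rows parted by semicolons, each of 7 numbers parted by spaces: the shift along the tool's x, y, z in mm, then the turn, a rotation vector about the tool's x, y, z in degrees, then the finger opening in mm, from 0 to 87.8. A call has 1 to 10 rows; each row shifts and turns the commanded pose from where the row before left it, along the tool's axes as they then stand; what a row does not reach is not made up. A row lasts 1/8 s, in which the tool goes at most 62.5 mm and 10.7 degrees, less where a joint would pass 70% of its speed; a pose out of reach is approached as far as the arm can. A call is refused whole if a number of a shift passes 62.5 or a number of a turn 10.7, either way. A call with a gripper value outside its range is refused whole. The fingers move at their own pace and stop on an object; the grip force is fixed at half the most. Time passes only in rows, so rows that do not move let the fingers close. It gives the time, the measured TCP pose, the force and the opening at its end, in the units of the state.
- r.get_obs(): the state, without advancing time (a new reading comes with each control period).
- r.get_image(name): name is "scene" or "top" or "wrist"; returns a dict with "pixels" (480x640x3 uint8, red, green, blue), "intrinsics" (3x3 intrinsics, pixels), "world_from_camera" (4x4, takes a point from camera to world coordinates); the wrist camera has in their place "hand_eye" (4x4, takes a point from camera to tool coordinates, whose origin is the TCP and whose axes are the flange's). Camera axes: x right, y down, z forward; pixel columns grow to the right and rows downward; lengths in m; the calibration is good to about 2 mm. A picture is of the moment at which its call begins: read the wrist's pose just before it. There is no depth.
- r.hand_in(): hands the job in, once; it reports no verdict.
Trained networks look in a picture, given as the dict that the camera call returned (one of the last four; its "shot" number tells which), for a name from the list of things; names that differ only in an ending like _2 or _b are one class to them, and where a whole thing is asked for, a point or a joint stands for the part that bears it (a point fixed in the world has none). Each returns a list of dicts, best first, with "p" (0 to 1); they miss things now and then, are a little off and sometimes report something else, mostly with a low value. They report only what shows in the picture. A call takes as long as a camera call.
- r.regions_of(picture, target): "mask" (480x640 bool, what is visible of it) and "rect" ([left, top, width, height] in pixels, round what is visible of it).
- r.landmark_of(picture, target): "point" ([column, row] in pixels: a listed point, or the origin of a listed thing).
The state is a dict: "t": time; "qpos": joint angles; "joint_vel": joint speeds; "tau": joint torques, N m; "tool_pos": TCP position; "eef_rot": TCP orientation; "force": force on the tool from outside, world axes, zero at the start; "moment": the same for the moment, N m; "grip_width": finger opening in m.
Only numpy, scipy, OpenCV 4.12 (cv2) and the standard library are available. Lean on these libraries where they do the work, as an engineer would, in place of code of your own. Each camera call takes 0.05 s, during which the arm holds its last target.

### The job

Keeping it flat on the bench, push the notched wooden blank to the left through the gap between the bench dog and the wood block, touching neither, until it lies along the jig's fence. Then push it forward along the fence, past the sprung roller, until the roller has dropped into the notch and the blank stands against the end stop; there press it home with about 15 N for a second and let go. Never shove hard (a push of 25 N or more could spoil the jig's setting), and leave the tin, tape measure and sanding block where they are.

Things in the scene. Friction and masses are not known exactly. Their poses are not given: they have to be found in the camera images.
- jig: Fixed drilling jig on the bench, yaw within 0.1 rad. Origin at bench height; x forward along the fence, y left. The fence's face is the plane y = 0, the work lies at y < 0. At its far end a metal carriage with end stop (square to the fence) and roller was locked by hand with the stop's face anywhere from x = -35 to 0 mm: not measured, home must be felt. A push over 25 N may spoil it.
- fence (a point): Middle of the fence's working face, 16 mm above the bench. The fence is a wooden strip 300 mm long (x -270 to +30 mm in the jig's frame), 24 mm thick, 32 mm high. The end stop's top is 32 mm high; an arm of the carriage, equally high, lies right of the work from 169 to 191 mm off the fence's face.
- blank: Loose mid-brown wooden blank, 110 mm (its x, forward) by 120 mm (its y, left) by 40 mm high, 0.26 to 0.49 kg, dark bored cup on top; origin at the centre of its underside. Its right (-y) side has a notch through its full height, 20 mm long, 8 mm deep, centred 40 mm behind the front (+x) face. Starts 380 to 440 mm right of the fence's face, turned up to 0.2 rad from the jig.
- blank_c (a point): Centre of the blank's 110 x 120 x 40 mm outline, 20 mm above its underside. At home it is at y = -60 mm in the jig's frame, and at x between -90 and -55 mm depending on how the stop is set.
- roller (a joint): Travel of the sprung roller (grey wheel, 30 mm diameter, upright axis 40 mm before the stop's face) away from the fence, m: 0 free, 0.0045 riding on the blank's flat side, about 0.001 in the notch. Spring 2.5 to 4.5 N. Pushing gets stiff as the blank's front corner meets it 50 mm before home, then eases, eases again at the notch, then the stop is solid. It does not pull the blank home.
- wood_block: Fixed obstacle: brown wood block, 40 (x) x 70 (y) x 40 mm high, origin at the centre of its underside, turned like the jig. It stands on the far or the near side of the gap, about 260 mm right of the fence; the bench dog is on the other side.
- bench_dog: Fixed obstacle: round steel bench dog, 40 mm diameter at its foot, 36 mm at its head, 40 mm high, origin at the centre of its underside, on the other side of the gap from the wood block. The gap is about 180 mm wide and its middle line runs along the jig's y at about x = -195 mm of the jig's frame.
- wax_tin_c (a point): Centre of a bystanding tin, 67 mm diameter, 70 mm high, loose.
- tape_measure_c (a point): Centre of a bystanding tape measure, 37 x 78 x 64 mm high, loose.
- sanding_block_c (a point): Centre of a bystanding sanding block, 63 x 101 x 30 mm high, loose.

How it is judged:
On the way, in this order (a step that is already met when the one before it is completed fails the run):
1. the blank has been pushed left through the gap and lies along the fence (within 6 mm, square within 0.08 rad), still in front of the roller (y of blank_c in the frame of jig above -0.066 m and x of blank_c in the frame of jig between -0.26 and -0.15 m and angle between the x axis of blank and the x axis of jig, either way round below 0.08 rad), for 0.2 s.
2. at home with the roller in the notch the blank is pressed against the stop by the robot with over 10 N (x of blank_c in the frame of jig above -0.095 m and value of joint roller below 0.0022 m and contact force between any of the fingers, the arm and blank above 10 N), for 0.3 s.
At the end, for the whole second after the job is handed in: The blank lies flat and at rest in the jig, within 4 mm of the fence and square to it within 0.035 rad, and the roller lies in the notch (roller travel under 2.2 mm with the blank's centre past x = -95 mm in the jig's frame), which is so only within about 2 mm of the end stop (y of blank_c in the frame of jig above -0.064 m and angle between the x axis of blank and the x axis of jig, either way round below 0.035 rad and x of blank_c in the frame of jig above -0.095 m and value of joint roller below 0.0022 m and linear speed of blank below 0.01 m/s and height (world z) of blank_c below 0.023 m and angle between blank's own z axis and vertical below 0.05 rad); the robot touches nothing.
It fails at once if the wood block is touched by the blank or the robot (contact force between wood_block and blank above 0.5 N or contact force between wood_block and the fingers above 0.5 N or contact force between wood_block and the arm above 0.5 N).
It fails at once if the bench dog is touched by the blank or the robot (contact force between bench_dog and blank above 0.5 N or contact force between bench_dog and the fingers above 0.5 N or contact force between bench_dog and the arm above 0.5 N).
It fails at once if the robot pushes the blank with over 30 N (contact force between any of the fingers, the arm and blank above 30 N).
It fails at once if the blank is lifted more than 10 mm or tipped over 0.2 rad (height (world z) of blank_c above 0.03 m or angle between blank's own z axis and vertical above 0.2 rad).
It fails at once if a bystander is moved more than 10 mm (distance of any of wax_tin_c, tape_measure_c, sanding_block_c from where it was at the start of the episode above 0.01 m).
It also fails if it takes over 69 s, if anything falls off the work surface, if the arm or the gripper's body presses on something with over 40 N, if the wrist force passes 120 N, or if a joint passes its speed limit or range.

## Working session

There is one attempt and no reset: what is moved stays moved. The work goes in short steps, Python scripts to look and compute and a tool call to move; the robot and the scene stay as the last step left them, time stands still between calls to the robot, and variables do not carry over. Pictures are saved under pics/ and viewed, and the job is handed in when it is done.

Besides the shell and the picture viewer there is one more tool, called after "Emit:" as name(argument=value, ...) on one line, values as JSON. send_rows: Moves the arm, as the interface text tells. Its arguments: {"type":"object","properties":{"targets":{"type":"string"}},"required":["targets"]}

```bash
mkdir -p pics; ls; python3 - <<'E'
from workcell import r
import cv2
o=r.get_obs();print({k:(v.tolist() if hasattr(v,'tolist') else v) for k,v in o.items()})
for n in ["scene","top"]:
    p=r.get_image(n);cv2.imwrite(f"pics/{n}0.png",p["pixels"][:,:,::-1])
    print(n,p["intrinsics"],p["world_from_camera"])
    for t in ["jig","fence","blank","blank_c","roller","wood_block","bench_dog","wax_tin_c","tape_measure_c","sanding_block_c"]:
        try:
            l=r.landmark_of(p,t)
            print(t,[(x["point"],round(x["p"],2)) for x in l[:2]])
        except Exception as e: print(t,e)
        try:
            l=r.regions_of(p,t);print("   reg",[(x["rect"],round(x["p"],2)) for x in l[:2]])
        except Exception as e: print(t,e)
print(r.get_obs()["t"])
E
```

```text
pics
{'t': 0.0, 'qpos': [1.2850143835846872, 0.4238314118603234, 1.630705011906795, -2.8524103100472207e-05, 1.0885854141067963, -0.018994499223816665], 'joint_vel': [-0.0009686336305229839, -5.62282617933869e-05, -0.0014606281643287744, 0.0012143671191372728, -0.00040489704202378136, -0.0008894578521908245], 'tau': [-0.00033191548027389217, -54.46357727050781, -27.3663729429245, 0.06435273913666606, 0.022818917641416192, -0.0001361278782496811], 'tool_pos': [0.1646242888935341, 0.6024721318739181, 0.3019015907251364], 'eef_rot': [-3.140063265381166, -3.7975962359215742e-06, 2.874818453764124], 'force': [-0.38396096563213955, 0.3223329084601824, 0.920751473001016], 'moment': [-0.05486226737017912, -0.03516712169654342, -0.00905240212858906], 'grip_width': 0.08787484799367536}
scene [[459.38846077   0.         329.83094422]
 [  0.         459.38846077 240.38143849]
 [  0.           0.           1.        ]] [[ 0.89786785 -0.306341    0.3162096   0.25158678]
 [-0.44013439 -0.60706363  0.66163091 -0.57261143]
 [-0.01072533 -0.73323185 -0.67989413  0.72383738]
 [ 0.          0.          
[... 1719 characters left out ...]
([451.9, 237.6], 0.82), ([444.8, 240.1], 0.71)]
   reg [([421.1, 212.5, 63.9, 56.4], 0.6)]
roller it knows: bench_dog, blank, fence, jig, sanding_block, tape_measure, wax_tin, wood_block
   reg [([313.8, 181.5, 24.2, 17.5], 0.65)]
wood_block [([377.9, 202.9], 0.74)]
   reg [([360.5, 189.8, 39.8, 20.8], 0.94)]
bench_dog [([391.7, 296.9], 0.6), ([183.4, 292.1], 0.28)]
   reg [([380.8, 296.0, 20.4, 10.2], 0.55)]
wax_tin_c [([446.5, 175.1], 0.92)]
   reg [([427.4, 159.8, 37.9, 34.8], 0.81), ([313.6, 180.5, 23.1, 16.8], 0.73)]
tape_measure_c [([188.6, 291.9], 0.58)]
   reg [([166.3, 278.2, 36.0, 29.4], 0.88)]
sanding_block_c [([183.6, 222.9], 0.87)]
   reg [([168.7, 196.4, 34.2, 49.2], 0.86)]
2.0
```

View pics/scene0.png

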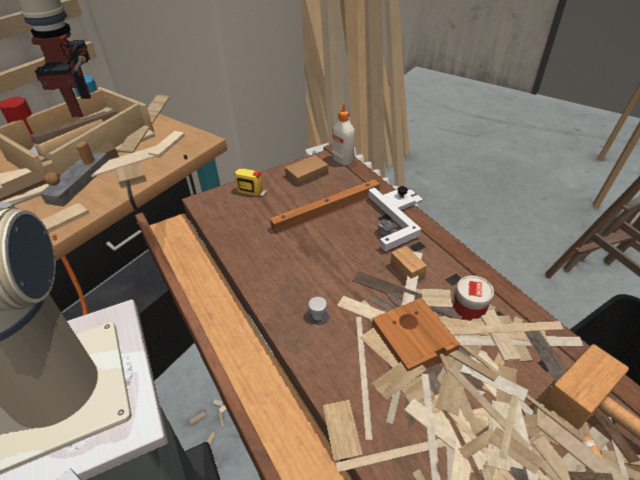

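View pics/top0.png

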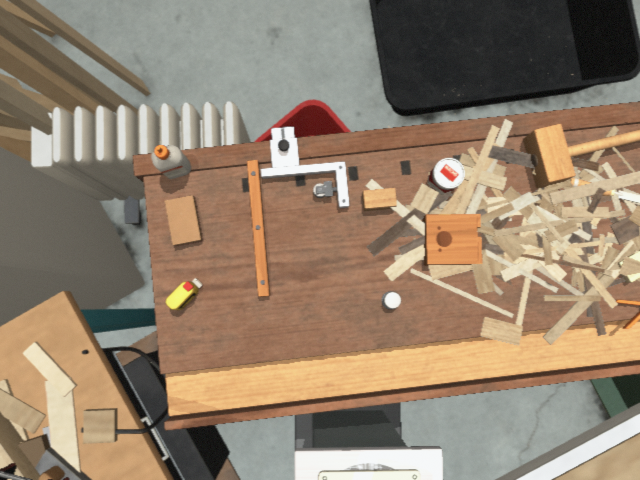

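```bash
python3 - <<'E'
import cv2
a=cv2.imread("pics/top0.png")
cv2.imwrite("pics/top0c.png",cv2.resize(a[110:310,230:500],None,fx=2.95,fy=2.95,interpolation=cv2.INTER_CUBIC))
E
```

```text
(no output)
```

View pics/top0c.png

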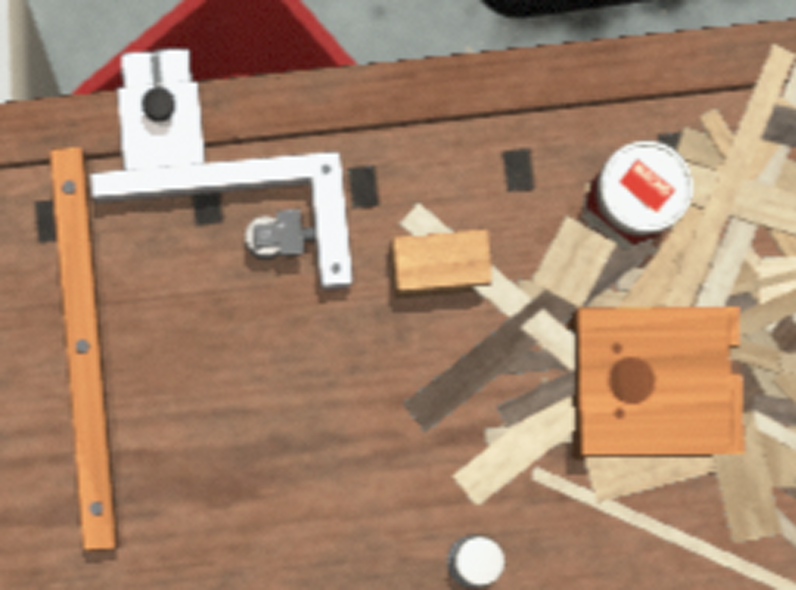

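```bash
cat > h.py <<'E'
import numpy as np
TK=np.array([[592.15296829,0,321.13663405],[0,592.15296829,245.51425054],[0,0,1]])
TW=np.array([[-0.00828568,-0.99484709,0.10104758,0.46145277],[-0.9997877,0.00633536,-0.01960672,0.12421835],[0.01886551,-0.10118858,-0.99468838,1.31118285],[0,0,0,1]])
SK=np.array([[459.38846077,0,329.83094422],[0,459.38846077,240.38143849],[0,0,1]])
SW=np.array([[0.89786785,-0.306341,0.3162096,0.25158678],[-0.44013439,-0.60706363,0.66163091,-0.57261143],[-0.01072533,-0.73323185,-0.67989413,0.72383738],[0,0,0,1]])
def w(px,z,K=TK,W=TW):
    d=W[:3,:3]@np.linalg.solve(K,[px[0],px[1],1.]);o=W[:3,3]
    return o+d*(z-o[2])/d[2]
def zc(u,v,s=2.95,o=(230,110)): return (o[0]+(u+.5)/s-.5,o[1]+(v+.5)/s-.5)
E
cat > m.py <<'E'
from h import *
P={}
for n,u,v,z in [("F1",82,147,.032),("F2",116,548,.032),("bTL",579,309,.04),("bTR",738,307,.04),("bBR",743,455,.04),("bBL",580,455,.04),
 ("wTL",392,238,.04),("wTR",488,230,.04),("wBR",492,283,.04),("wBL",398,291,.04),("dog",479,560,.04),("s1",92,198,.032),("s2",313,185,.032),("aT",350,286,.032),("aTl",322,286,.032),("roll",259,238,.03),("tin",644,188,.07)]:
    P[n]=w(zc(u,v),z);print(n,P[n].round(4))
e=P["F1"]-P["F2"];yaw=np.arctan2(e[1],e[0]);print("len",np.linalg.norm(e),"yaw",yaw)
ex=np.array([np.cos(yaw),np.sin(yaw)]);ey=np.array([-ex[1],ex[0]])
o=P["F1"][:2]-0.03*ex
o=(o+P["F2"][:2]+.27*ex)/2
print("jig o",o)
for n in P: d=P[n][:2]-o;print(n,"jig",(d@ex).round(4),(d@ey).round(4))
b=sum(P[k] for k in ("bTL","bTR","bBR","bBL"))/4;d=b[:2]-o
print("blank c",b,d@ex,d@ey)
for a,c in (("bTR","bTL"),("bBR","bBL")):
    v=P[c]-P[a];print(np.linalg.norm(v),np.arctan2(-v[0],v[1])-yaw)
for a,c in (("bBR","bTR"),("bBL","bTL")):
    v=P[c]-P[a];print(np.linalg.norm(v),np.arctan2(v[1],v[0])-yaw)
E
python3 m.py
```

```text
F1 [0.7825 0.2375 0.032 ]
F2 [0.4843 0.212  0.032 ]
bTL [ 0.6572 -0.1296  0.04  ]
bTR [ 0.6581 -0.2476  0.04  ]
bBR [ 0.5484 -0.2474  0.04  ]
bBL [ 0.5492 -0.1275  0.04  ]
wTL [0.711  0.0078 0.04  ]
wTR [ 0.7167 -0.0635  0.04  ]
wBR [ 0.6769 -0.0656  0.04  ]
wBL [0.6713 0.004  0.04  ]
dog [ 0.4733 -0.0519  0.04  ]
s1 [0.7438 0.23   0.032 ]
s2 [0.7529 0.0655 0.032 ]
aT [0.6766 0.0388 0.032 ]
aTl [0.6767 0.0596 0.032 ]
roll [0.7134 0.106  0.03  ]
tin [ 0.7411 -0.1733  0.07  ]
len 0.2993088777088167 yaw 0.08529115399359229
jig o [0.75292911 0.23498496]
F1 jig 0.0297 -0.0
F2 jig -0.2697 -0.0
bTL jig -0.1265 -0.3551
bTR jig -0.1356 -0.4728
bBR jig -0.2449 -0.4632
bBL jig -0.2338 -0.3438
wTL jig -0.0611 -0.2228
wTR jig -0.0615 -0.2943
wBR jig -0.1013 -0.2931
wBL jig -0.101 -0.2232
dog jig -0.303 -0.262
s1 jig -0.0096 -0.0042
s2 jig -0.0144 -0.1689
aT jig -0.0928 -0.189
aTl jig -0.0909 -0.1683
roll jig -0.0504 -0.1251
tin jig -0.0466 -0.4058
blank c [ 0.6032196  -0.18804005  0.04      ] -0.18520187002983046 -0.408733854067937
0.11802173941130165 -0.07799066790736871
0.11990864180750328 -0.09224940662360494
0.10964785456876963 -0.08724231529209449
0.1079721345335669 -0.10475189566573732
```

Emit:
send_rows(targets="-30 -35 0 0 0 0 60;-41 -47 0 0 0 0 60;-41 -47 0 0 0 0 60;-41 -47 0 0 0 0 60;-41 -47 0 0 0 0 60;-41 -47 0 0 0 0 60;-41 -47 0 0 0 0 60;-41 -47 0 0 0 0 60;-41 -47 0 0 0 0 60;-41 -47 0 0 0 0 60")

```text
t: 3.25
tool_pos: [0.4296, 0.0539, 0.3031]
eef_rot: [3.141, 0.001, 2.875]
force: [0.1, 0.2, -0.0]
grip_width: 0.0596
```

Emit:
send_rows(targets="-41 -47 0 0 0 0 60;-41 -47 0 0 0 0 60;-41 -47 0 0 0 10 60;0 0 0 0 0 10 60;0 0 0 0 0 10 60;0 0 0 0 0 10 60;0 0 0 0 0 10 60;0 0 0 0 0 10 60;0 0 0 0 0 10 60;0 0 0 0 0 5 60")

```text
t: 4.5
tool_pos: [0.5104, -0.1125, 0.3028]
eef_rot: [3.141, 0.0, 1.562]
force: [0.3, -0.0, -0.1]
grip_width: 0.0599
```

Emit:
send_rows(targets="-45 23 10 0 0 0 60;-50 23 10 0 0 0 60;-50 23 10 0 0 0 60;-50 23 10 0 0 0 60;-10 0 0 0 0 0 60;0 0 0 0 0 0 60")

```text
t: 5.25
tool_pos: [0.6008, -0.3181, 0.2623]
eef_rot: [-3.141, -0.001, 1.565]
force: [0.7, -0.5, -0.2]
grip_width: 0.0599
```

```bash
python3 - <<'E'
from workcell import r
import cv2
print(r.get_obs()["tool_pos"])
p=r.get_image("wrist");cv2.imwrite("pics/w1.png",p["pixels"][:,:,::-1]);print(p["intrinsics"],p["hand_eye"])
p=r.get_image("scene");cv2.imwrite("pics/s1.png",p["pixels"][:,:,::-1])
E
```

```text
[ 0.60075296 -0.31806924  0.26230716]
[[394.66065964   0.         317.64479604]
 [  0.         394.66065964 238.47168864]
 [  0.           0.           1.        ]] [[ 1.52673164e-03 -9.56465879e-01 -2.91840183e-01  7.97729391e-02]
 [ 9.99998252e-01  1.77536489e-03 -5.87126048e-04 -2.35547594e-04]
 [ 1.07968885e-03 -2.91838776e-01  9.56466917e-01 -8.20979201e-02]
 [ 0.00000000e+00  0.00000000e+00  0.00000000e+00  1.00000000e+00]]
```

View pics/w1.png

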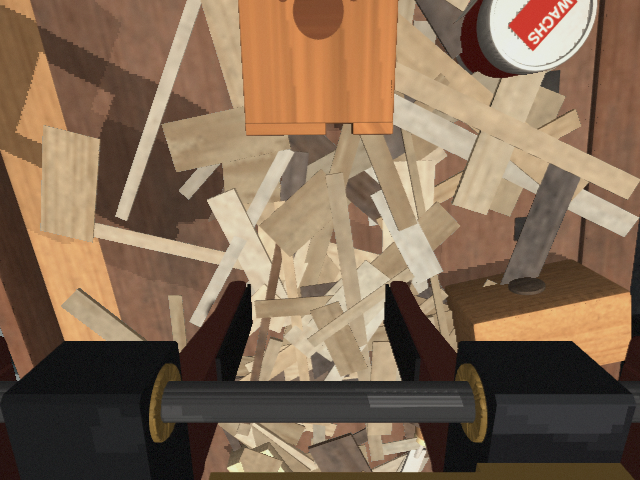

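View pics/s1.png

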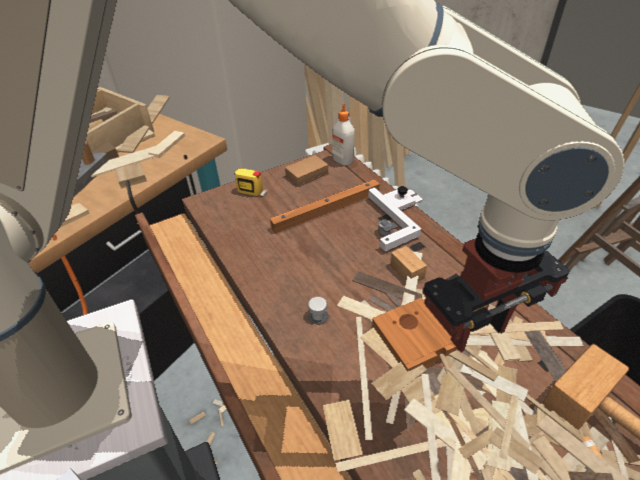

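Emit:
send_rows(targets="0 1 30 0 0 0 70;0 1 50 0 0 0 70;0 0 40 0 0 0 70;0 0 24 0 0 0 70;0 0 15 0 0 0 70;0 0 5 0 0 0 70;0 0 0 0 0 0 70")

```text
t: 6.22
tool_pos: [0.6038, -0.3182, 0.0995]
eef_rot: [3.14, 0.001, 1.566]
force: [1.4, -0.2, 0.1]
grip_width: 0.0701
```

Emit:
send_rows(targets="10 0 0 0 0 0 70;15 0 0 0 0 0 70;10 0 0 0 0 0 70;5 0 0 0 0 0 70;4 0 0 0 0 0 70")

```text
t: 6.85
tool_pos: [0.6037, -0.2736, 0.0988]
eef_rot: [3.142, 0.0, 1.566]
force: [-0.2, -0.5, -0.5]
grip_width: 0.0701
```

Emit:
send_rows(targets="4 0 0 0 0 0 70;4 0 0 0 0 0 70;4 0 0 0 0 0 70;4 0 0 0 0 0 70")

```text
t: 7.35
tool_pos: [0.6036, -0.258, 0.0987]
eef_rot: [3.142, 0.0, 1.566]
force: [-0.1, -1.6, -0.1]
grip_width: 0.0701
```

Emit:
send_rows(targets="5 0 0 0 0 -0.3 70;7 0 0 0 0 -0.5 70;8 0 0 0 0 -0.5 70;8 0 0 0 0 -0.5 70;8 0 0 0 0 -0.5 70;8 0 0 0 0 -0.5 70;8 0 0 0 0 -0.5 70;8 0 0 0 0 -0.5 70;8 0 0 0 0 -0.5 70;8 0 0 0 0 -0.5 70")

```text
t: 8.6
tool_pos: [0.6011, -0.1816, 0.0987]
eef_rot: [3.142, -0.0, 1.65]
force: [0.1, -0.6, -1.2]
grip_width: 0.07
```

```bash
python3 - <<'E'
from workcell import r
import cv2
p=r.get_image("top");a=p["pixels"][:,:,::-1]
cv2.imwrite("pics/t2.png",cv2.resize(a[110:310,230:500],None,fx=2.95,fy=2.95,interpolation=cv2.INTER_CUBIC))
E
```

```text
(no output)
```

View pics/t2.png

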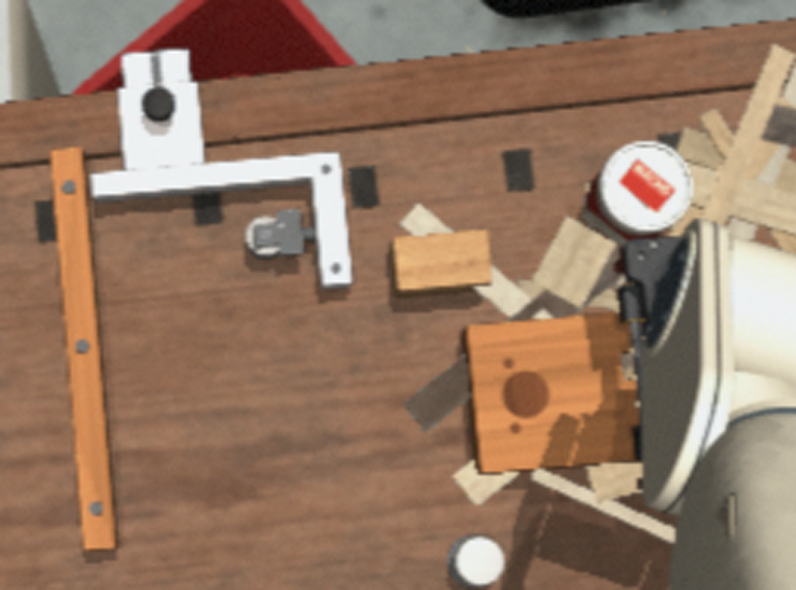

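```bash
python3 - <<'E'
from h import *
y=.0853;ex=np.array([np.cos(y),np.sin(y)]);ey=np.array([-ex[1],ex[0]]);o=np.array([.75293,.23498])
A=w(zc(467,326),.04)[:2];B=w(zc(482,473),.04)[:2]
for p in (A,B,np.array([.6011,-.1816])): print(p,(p-o)@ex,(p-o)@ey)
v=A-B;print(np.linalg.norm(v),np.arctan2(v[1],v[0])-y)
E
```

```text
[ 0.64498362 -0.04651099] -0.1315359825195284 -0.27127087311678794
[ 0.536569   -0.05535054] -0.24030951972247144 -0.270841725913183
[ 0.6011 -0.1816] -0.1867691683791473 -0.40212998277044915
0.1087743837627334 -0.003945306809131369
```

Emit:
send_rows(targets="8 0 0 0 0 -0.3 70;10 0 0 0 0 0 70;12 0 0 0 0 0 70;12 0 0 0 0 0 70;12 0 0 0 0 0 70;12 0 0 0 0 0 70;12 0 0 0 0 0 70;12 0 0 0 0 0 70;12 0 0 0 0 0 70;12 0 0 0 0 0 70")

```text
t: 9.9
tool_pos: [0.5916, -0.0677, 0.0987]
eef_rot: [3.141, 0.0, 1.655]
force: [0.5, -3.1, 1.3]
grip_width: 0.07
```

Emit:
send_rows(targets="12 0 0 0 0 0 70;12 0 0 0 0 0 70;12 0 0 0 0 0 70;12 0 0 0 0 0 70;12 0 0 0 0 0 70;12 0 0 0 0 0 70;12 0 0 0 0 0 70;12 0 0 0 0 0 70;12 0 0 0 0 0 70;12 0 0 0 0 0 70")

```text
t: 11.15
tool_pos: [0.5814, 0.0519, 0.0987]
eef_rot: [-3.141, 0.0, 1.655]
force: [1.2, -4.3, 3.8]
grip_width: 0.0702
```

Emit:
send_rows(targets="10 0 0 0 0 0 70;8 0 0 0 0 0 70;6 0 0 0 0 0 70;4 0 0 0 0 0 70;2 0 0 0 0 0 70")

```text
t: 11.78
tool_pos: [0.5789, 0.0811, 0.0986]
eef_rot: [-3.141, 0.0, 1.655]
force: [-0.4, -3.3, 3.2]
grip_width: 0.0698
```

Emit:
send_rows(targets="2 0 0 0 0 0 70;2 0 0 0 0 0 70")

```text
t: 12.02
tool_pos: [0.5786, 0.085, 0.0986]
eef_rot: [-3.141, -0.0, 1.655]
force: [-0.1, -2.9, 2.6]
grip_width: 0.0701
```

Emit:
send_rows(targets="1 0 0 0 0 0 70;1 0 0 0 0 0 70")

```text
t: 12.28
tool_pos: [0.5785, 0.087, 0.0986]
eef_rot: [-3.142, -0.0, 1.655]
force: [1.1, -4.4, 2.3]
grip_width: 0.0702
```

Emit:
send_rows(targets="1 0 0 0 0 0 70")

```text
t: 12.4
tool_pos: [0.5784, 0.088, 0.0986]
eef_rot: [-3.141, -0.0, 1.655]
force: [1.0, -4.7, 2.7]
grip_width: 0.0701
```

Emit:
send_rows(targets="1 0 0 0 0 0 70")

```text
t: 12.52
tool_pos: [0.5785, 0.0883, 0.0987]
eef_rot: [3.141, 0.001, 1.656]
force: [2.2, -12.9, 2.5]
grip_width: 0.07
```

Emit:
send_rows(targets="1 0 0 0 0 0 70")

```text
t: 12.65
tool_pos: [0.5785, 0.0884, 0.0987]
eef_rot: [3.142, 0.002, 1.656]
force: [2.3, -19.0, 3.5]
grip_width: 0.0699
```

Emit:
send_rows(targets="-2 0 0 0 0 0 70;-4 0 0 0 0 0 70;-12 0 0 0 0 0 70;-15 0 -10 0 0 0 70;0 0 -40 0 0 0 70;0 -20 -40 0 0 0 70;0 -40 0 0 0 0 70;0 -40 0 0 0 0 70")

```text
t: 13.65
tool_pos: [0.4807, 0.0479, 0.1899]
eef_rot: [3.139, -0.0, 1.654]
force: [0.8, 0.5, -0.1]
grip_width: 0.0697
```

```bash
python3 - <<'E'
from workcell import r
import cv2
o=r.get_obs();print(o["tool_pos"],o["eef_rot"],o["qpos"])
p=r.get_image("top");a=p["pixels"][:,:,::-1]
cv2.imwrite("pics/t3.png",cv2.resize(a[110:310,230:500],None,fx=2.95,fy=2.95,interpolation=cv2.INTER_CUBIC))
p=r.get_image("scene");a=p["pixels"][:,:,::-1]
cv2.imwrite("pics/s3.png",cv2.resize(a[150:350,220:490],None,fx=2.95,fy=2.95,interpolation=cv2.INTER_CUBIC))
E
```

```text
[0.48074222 0.04786725 0.18992428] [ 3.13941523e+00 -2.15583553e-05  1.65411814e+00] [ 7.45890017e-02  3.94393383e-01  2.01601635e+00  6.09075296e-05
  7.29005774e-01 -8.77817155e-03]
```

View pics/t3.png

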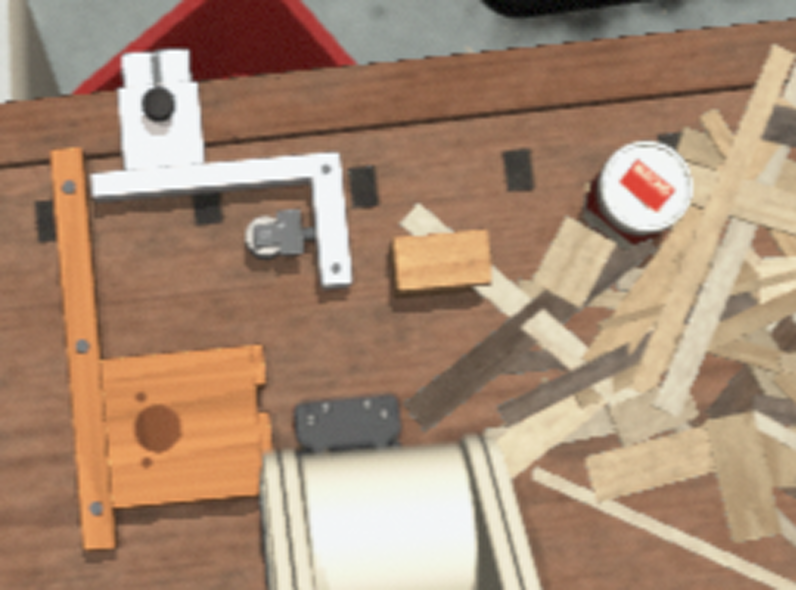

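View pics/s3.png

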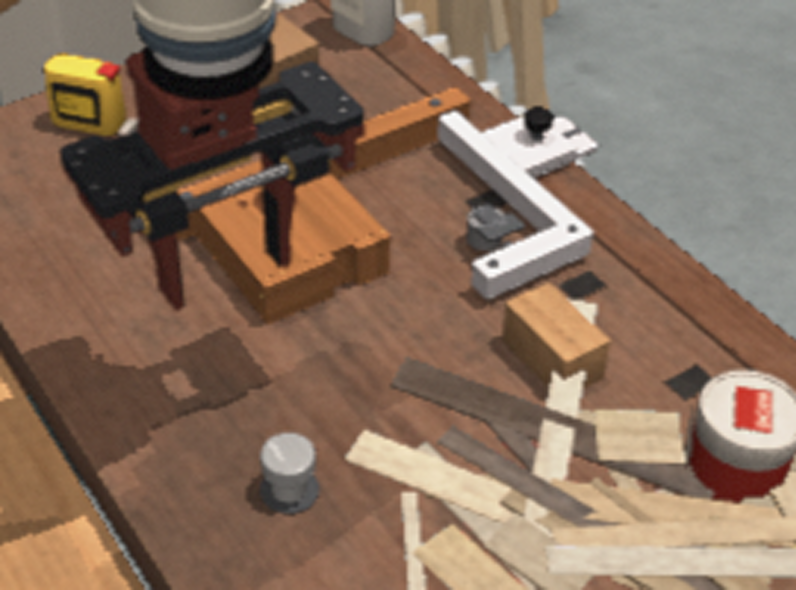

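```bash
python3 - <<'E'
from h import *
y=.0853;ex=np.array([np.cos(y),np.sin(y)]);ey=np.array([-ex[1],ex[0]]);o=np.array([.75293,.23498])
for uv in ((102,359),(114,508),(263,346),(260,497)):
    p=w(zc(*uv),.04)[:2]; print((p-o)@ex,(p-o)@ey)
t=np.array([.4807,.0479]);print((t-o)@ex,(t-o)@ey)
for X in(-.285,-.252):print(o+X*ex-.062*ey)
E
```

```text
-0.13149444717676242 -0.0020024449577026103
-0.24087676345204684 -0.001531905342968663
-0.13265940250246222 -0.12027656887541144
-0.2427421479256455 -0.10779594793455007
-0.2871787945320929 -0.1632067378238226
[0.4742484  0.14892439]
[0.50712842 0.15173588]
```

Emit:
send_rows(targets="20 0 0 0 0 10 70;0 0 0 0 0 10 70;0 0 0 0 0 10 70;0 0 0 0 0 10 70;0 0 0 0 0 10 70;0 0 0 0 0 10 70;0 0 0 0 0 10 70;0 0 0 0 0 10 70;0 0 0 0 0 10 70;0 0 0 0 0 0 70")

```text
t: 15.0
tool_pos: [0.4805, 0.0682, 0.1891]
eef_rot: [-3.142, -0.001, 0.085]
force: [0.7, 0.7, 0.1]
grip_width: 0.0698
```

Emit:
send_rows(targets="0 -30 0 0 0 0 70;0 -30 0 0 0 0 70;0 -21 10 0 0 0 70;0 0 30 0 0 0 70;0 0 30 0 0 0 70;0 0 15 0 0 0 70;0 0 6 0 0 0 70;5 0 0 0 0 0 70;8 0 0 0 0 0 70;6 0 0 0 0 0 70")

```text
t: 16.25
tool_pos: [0.4932, 0.1511, 0.0985]
eef_rot: [-3.141, -0.002, 0.084]
force: [0.4, 0.8, 0.3]
grip_width: 0.0704
```

Emit:
send_rows(targets="5 0 0 0 0 0 70;4 0 0 0 0 0 70;4 0 0 0 0 0 70;4 0 0 0 0 0 70")

```text
t: 16.75
tool_pos: [0.5079, 0.1522, 0.0975]
eef_rot: [3.141, 0.003, 0.084]
force: [-3.9, -0.5, 3.8]
grip_width: 0.0699
```

Emit:
send_rows(targets="5 0 0 0 0 0 70;7 0 0 0 0 0 70;8 0 0 0 0 0 70;8 0 0 0 0 0 70;8 0 0 0 0 0 70;8 0 0 0 0 0 70;6 0 0 0 0 0 70;4 0 0 0 0 0 70")

```text
t: 17.75
tool_pos: [0.5627, 0.1569, 0.0977]
eef_rot: [3.142, 0.001, 0.084]
force: [-3.5, -0.5, 3.0]
grip_width: 0.07
```

Emit:
send_rows(targets="3 0 0 0 0 0 70;3 0 0 0 0 0 70")

```text
t: 18.0
tool_pos: [0.5685, 0.1574, 0.0977]
eef_rot: [3.142, 0.0, 0.084]
force: [-2.6, -0.2, 1.3]
grip_width: 0.07
```

Emit:
send_rows(targets="2 0 0 0 0 0 70;2 0 0 0 0 0 70")

```text
t: 18.25
tool_pos: [0.5724, 0.1577, 0.0977]
eef_rot: [3.142, 0.001, 0.084]
force: [-4.0, -0.3, 3.2]
grip_width: 0.0699
```

Emit:
send_rows(targets="2 0 0 0 0 0 70;2 0 0 0 0 0 70")

```text
t: 18.5
tool_pos: [0.5765, 0.1581, 0.0977]
eef_rot: [3.142, 0.0, 0.084]
force: [-5.0, -0.1, 3.6]
grip_width: 0.0699
```

Emit:
send_rows(targets="1 0 0 0 0 0 70;1 0 0 0 0 0 70")

```text
t: 18.75
tool_pos: [0.5772, 0.1582, 0.0976]
eef_rot: [3.141, 0.003, 0.084]
force: [-11.1, -0.0, 9.5]
grip_width: 0.0699
```

Emit:
send_rows(targets="1 0 0 0 0 0 70;1 0 0 0 0 0 70")

```text
t: 19.0
tool_pos: [0.5783, 0.1583, 0.0976]
eef_rot: [3.141, 0.005, 0.084]
force: [-11.9, -1.1, 12.3]
grip_width: 0.07
```

Emit:
send_rows(targets="1 0 0 0 0 0 70;1 0 0 0 0 0 70")

```text
t: 19.25
tool_pos: [0.5799, 0.1584, 0.0976]
eef_rot: [3.141, 0.006, 0.084]
force: [-13.8, 0.2, 11.7]
grip_width: 0.0699
```

Emit:
send_rows(targets="1 0 0 0 0 0 70;1 0 0 0 0 0 70")

```text
t: 19.5
tool_pos: [0.582, 0.1586, 0.0976]
eef_rot: [3.141, 0.006, 0.084]
force: [-12.8, -0.0, 12.0]
grip_width: 0.0695
```

Emit:
send_rows(targets="1 0 0 0 0 0 70;1 0 0 0 0 0 70")

```text
t: 19.75
tool_pos: [0.5843, 0.1587, 0.0976]
eef_rot: [3.141, 0.005, 0.084]
force: [-11.8, 0.2, 10.6]
grip_width: 0.0698
```

Emit:
send_rows(targets="1 0 -0.3 0 0 0 70;1 0 0 0 0 0 70")

```text
t: 20.0
tool_pos: [0.5876, 0.159, 0.0976]
eef_rot: [3.141, 0.002, 0.085]
force: [-5.1, 0.8, 2.4]
grip_width: 0.0703
```

Emit:
send_rows(targets="1 0 -0.3 0 0 0 70;1 0 0 0 0 0 70")

```text
t: 20.25
tool_pos: [0.5901, 0.1591, 0.0978]
eef_rot: [3.141, 0.001, 0.084]
force: [-4.3, -0.8, -1.7]
grip_width: 0.0698
```

Emit:
send_rows(targets="1 0 0 0 0 0 70;1 0 0 0 0 0 70")

```text
t: 20.5
tool_pos: [0.5925, 0.1594, 0.0981]
eef_rot: [-3.142, 0.0, 0.084]
force: [-5.3, 1.1, -0.9]
grip_width: 0.0701
```

Emit:
send_rows(targets="1 0 0 0 0 0 70;1 0 0 0 0 0 70")

```text
t: 20.75
tool_pos: [0.5945, 0.1596, 0.0982]
eef_rot: [-3.142, 0.0, 0.084]
force: [-4.6, 0.5, -2.0]
grip_width: 0.0699
```

Emit:
send_rows(targets="2 0 0 0 0 0 70;3 0 0 0 0 0 70;3 0 0 0 0 0 70;3 0 0 0 0 0 70;3 0 0 0 0 0 70;2 0 0 0 0 0 70;2 0 0 0 0 0 70")

```text
t: 21.62
tool_pos: [0.6126, 0.1611, 0.0983]
eef_rot: [-3.142, -0.0, 0.084]
force: [-4.1, 1.2, -1.7]
grip_width: 0.0698
```

Emit:
send_rows(targets="1 0 0 0 0 0 70;1 0 0 0 0 0 70")

```text
t: 21.88
tool_pos: [0.6145, 0.1613, 0.0983]
eef_rot: [-3.142, -0.0, 0.084]
force: [-4.2, -0.1, -1.5]
grip_width: 0.0703
```

Emit:
send_rows(targets="1 0 0 0 0 0 70;1 0 0 0 0 0 70")

```text
t: 22.12
tool_pos: [0.6165, 0.1615, 0.0983]
eef_rot: [-3.142, -0.0, 0.084]
force: [-4.5, 1.3, -1.4]
grip_width: 0.0699
```

Emit:
send_rows(targets="1 0 0 0 0 0 70;1 0 0 0 0 0 70")

```text
t: 22.38
tool_pos: [0.6186, 0.1616, 0.0983]
eef_rot: [3.142, -0.0, 0.084]
force: [-3.4, 0.4, -0.4]
grip_width: 0.07
```

Emit:
send_rows(targets="1 0 0 0 0 0 70;1 0 0 0 0 0 70")

```text
t: 22.62
tool_pos: [0.6206, 0.1617, 0.0983]
eef_rot: [3.142, -0.0, 0.084]
force: [-2.2, 0.3, -0.8]
grip_width: 0.0702
```

Emit:
send_rows(targets="1 0 0 0 0 0 70;1 0 0 0 0 0 70")

```text
t: 22.88
tool_pos: [0.6226, 0.1618, 0.0983]
eef_rot: [3.141, -0.0, 0.084]
force: [-1.7, -0.2, -0.8]
grip_width: 0.0702
```

Emit:
send_rows(targets="1 0 0 0 0 0 70")

```text
t: 23.0
tool_pos: [0.6236, 0.1619, 0.0983]
eef_rot: [3.141, -0.0, 0.084]
force: [-1.8, -2.0, -1.7]
grip_width: 0.0699
```

Emit:
send_rows(targets="1 0 0 0 0 0 70")

```text
t: 23.12
tool_pos: [0.6246, 0.162, 0.0983]
eef_rot: [3.141, -0.0, 0.084]
force: [-2.1, -0.5, -1.5]
grip_width: 0.0699
```

Emit:
send_rows(targets="0.8 0 0 0 0 0 70")

```text
t: 23.25
tool_pos: [0.6255, 0.1621, 0.0984]
eef_rot: [-3.141, -0.001, 0.084]
force: [-1.2, 0.9, -1.3]
grip_width: 0.0701
```

Emit:
send_rows(targets="0.8 0 0 0 0 0 70")

```text
t: 23.38
tool_pos: [0.6261, 0.1625, 0.0984]
eef_rot: [-3.141, -0.0, 0.084]
force: [-2.1, 2.5, -0.3]
grip_width: 0.0701
```

Emit:
send_rows(targets="0.8 0 0 0 0 0 70")

```text
t: 23.5
tool_pos: [0.6264, 0.1626, 0.0984]
eef_rot: [-3.141, 0.001, 0.084]
force: [-5.9, 1.4, 2.7]
grip_width: 0.0701
```

Emit:
send_rows(targets="0.8 0 0 0 0 0 70")

```text
t: 23.62
tool_pos: [0.6266, 0.1626, 0.0984]
eef_rot: [-3.141, 0.002, 0.084]
force: [-7.3, 2.5, 5.2]
grip_width: 0.0699
```

Emit:
send_rows(targets="0.4 0 0 0 0 0 70")

```text
t: 23.75
tool_pos: [0.6267, 0.1627, 0.0984]
eef_rot: [-3.141, 0.003, 0.085]
force: [-8.7, 2.2, 5.0]
grip_width: 0.0701
```

Emit:
send_rows(targets="0.8 0 0 0 0 0 70;0 0 0 0 0 0 70")

```text
t: 24.0
tool_pos: [0.627, 0.1629, 0.0984]
eef_rot: [-3.141, 0.004, 0.085]
force: [-10.8, 1.9, 7.0]
grip_width: 0.0701
```

Emit:
send_rows(targets="0.5 0 0 0 0 0 70;0 0 0 0 0 0 70")

```text
t: 24.25
tool_pos: [0.6271, 0.1629, 0.0984]
eef_rot: [-3.141, 0.005, 0.085]
force: [-11.9, 2.3, 9.9]
grip_width: 0.0702
```

Emit:
send_rows(targets="0.6 0 0 0 0 0 70;0 0 0 0 0 0 70;0 0 0 0 0 0 70")

```text
t: 24.62
tool_pos: [0.6272, 0.1629, 0.0984]
eef_rot: [-3.142, 0.006, 0.085]
force: [-14.0, 2.6, 9.3]
grip_width: 0.0701
```

Emit:
send_rows(targets="0 0 0 0 0 0 70;0 0 0 0 0 0 70;0 0 0 0 0 0 70;0 0 0 0 0 0 70;0 0 0 0 0 0 70;0 0 0 0 0 0 70")

```text
t: 25.38
tool_pos: [0.6272, 0.1629, 0.0984]
eef_rot: [-3.142, 0.006, 0.085]
force: [-13.8, 2.1, 10.7]
grip_width: 0.0695
```

```bash
python3 - <<'E'
from workcell import r
import cv2
p=r.get_image("scene");a=p["pixels"][:,:,::-1]
cv2.imwrite("pics/s4.png",cv2.resize(a[150:350,220:490],None,fx=2.95,fy=2.95,interpolation=cv2.INTER_CUBIC))
E
```

```text
(no output)
```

View pics/s4.png

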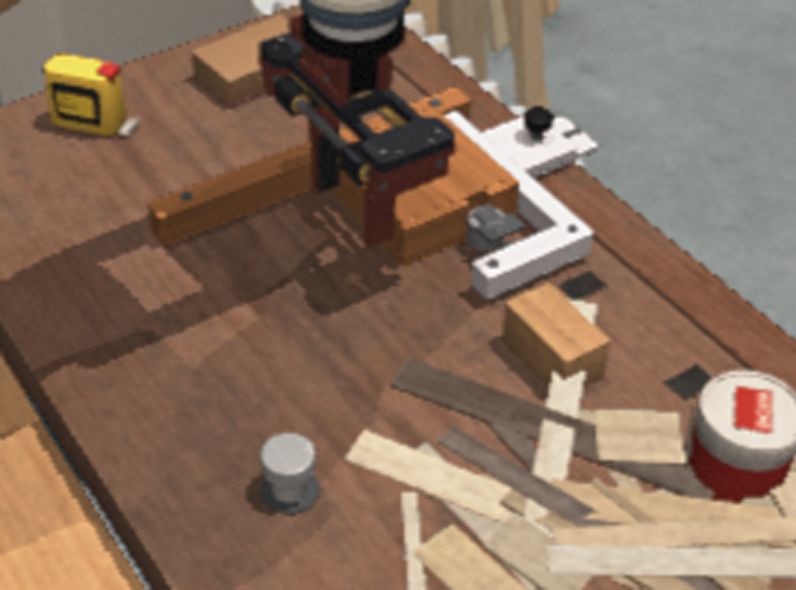

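Emit:
send_rows(targets="-2 0 0 0 0 0 70;-2 0 0 0 0 0 70;-4 0 0 0 0 0 70;-10 0 0 0 0 0 70;-20 0 0 0 0 0 70;-10 0 -20 0 0 0 70;0 0 -50 0 0 0 70;-30 0 -50 0 0 0 70;-50 0 -20 0 0 0 70;0 0 0 0 0 0 70")

```text
t: 26.68
tool_pos: [0.4996, 0.1514, 0.2397]
eef_rot: [-3.141, -0.001, 0.084]
force: [1.9, -0.5, -0.1]
grip_width: 0.0698
```

```bash
python3 - <<'E'
from workcell import r
import cv2
print(r.get_obs()["force"])
p=r.get_image("top");a=p["pixels"][:,:,::-1]
cv2.imwrite("pics/t5.png",cv2.resize(a[110:310,230:500],None,fx=2.95,fy=2.95,interpolation=cv2.INTER_CUBIC))
p=r.get_image("scene");a=p["pixels"][:,:,::-1]
cv2.imwrite("pics/s5.png",cv2.resize(a[150:290,280:470],None,fx=4.2,fy=4.2,interpolation=cv2.INTER_CUBIC))
E
```

```text
[ 1.90129201 -0.49976043 -0.05514664]
```

View pics/t5.png

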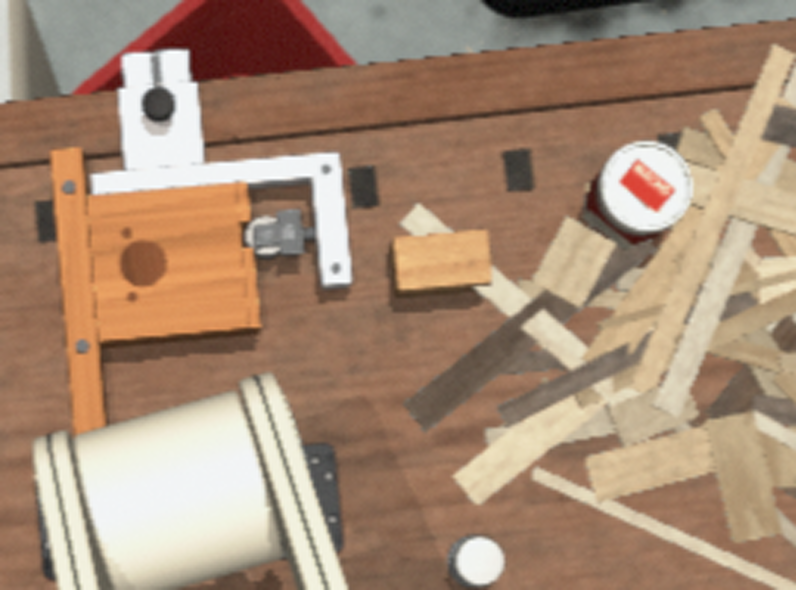

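View pics/s5.png

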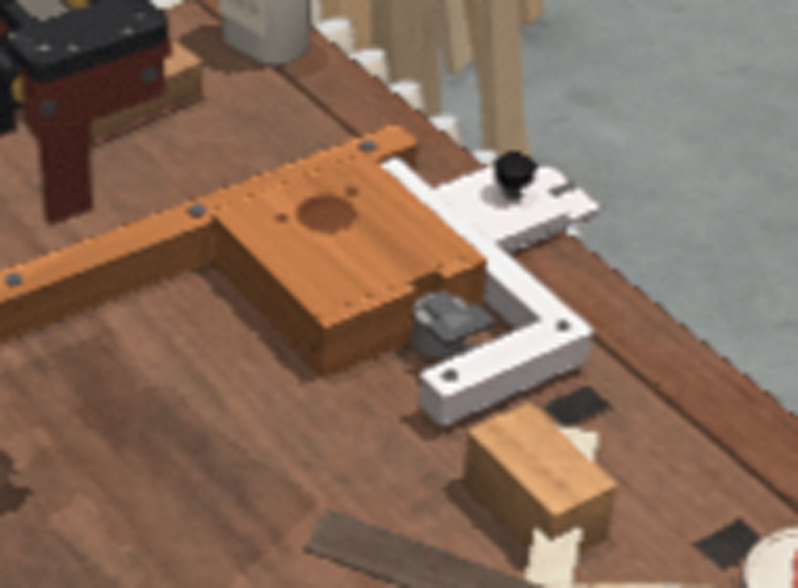

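```bash
python3 - <<'E'
from h import *
y=.0853;ex=np.array([np.cos(y),np.sin(y)]);ey=np.array([-ex[1],ex[0]]);o=np.array([.75293,.23498])
for uv in ((88,196),(99,342),(246,183),(260,328)):
    p=w(zc(*uv),.04)[:2]; print((p-o)@ex,(p-o)@ey)
from workcell import r
print(r.hand_in())
E
```

```text
-0.009614080623131278 -0.0018855207440492477
-0.11878712050408587 -0.0008685700648230144
-0.010282780713134154 -0.11906458574852834
-0.11918293062522645 -0.11932241832535413
the job is handed in; nothing more can be done
None
```

I pushed the blank through the gap, set it along the fence, then pushed it past the roller until it stood against the end stop. I handed the job in at about 27 s of the 69 s. The hand-in gives no verdict, so the result below rests on my own force readings and pictures.

- **Through the gap:** I pushed with two fingers and turned the blank about 5° on the way to square it with the fence. From the pictures, the planned path left about 24 mm to the wood block and more to the bench dog. I did not measure either clearance as it passed. The push against the fence peaked at 19 N.
- **Roller and stop:** The push rose to about 18 N in total (14 N forward) at the front corner, fell to about 5 N on the flat side and about 2 N at the notch. It then went solid exactly 50 mm after the corner first met the roller.
- **Pressing home:** I held about 14 N forward (about 17 N in total) for roughly a second, then backed the gripper off clear.

**Last checks:**
- **Position:** The blank's outline measured 1–2 mm from the fence. That is within my measuring error.
- **Squareness:** It was within about 0.01 rad of the fence.
- **Front face:** It was about 10 mm short of the jig's origin, at the stop.
- **Roller:** The pictures show the wheel in the notch. I could not measure its travel directly.
- **Bystanders:** The tin showed no movement in the last overhead picture. The tape measure and sanding block were not in that last view; they looked untouched in earlier scene pictures.

No check failed. One thing I had not planned for was a sideways-and-up force: the fingers also pressed down on the blank, by up to about 12 N. I raised the tool by 0.6 mm, which helped while sliding; about 10 N returned during the final press.

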